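Draw the cask dipstick out of its half-covered trough and hold it over the drip tray

TASK

Take the cask dipstick by its wooden handle and draw it, tilted, out through the open half of the steel rinsing trough, whose mouth is shorter than the stick. Then hold it in the gripper over the oval tray to drip off: bare steel tip down over the middle of the tray and 5 to 10 cm above it, handle end up, the stick sloping about 30 degrees or more. Finish still holding it there, at rest and touching nothing else; leave the tray, glass, notebook and bottle stopper where they stand.

Things in the scene. Friction and masses are not known exactly. Their poses are not given: they have to be found in the camera images.
- trough: Fixed steel trough, 256 x 150 x 62 mm high (rim bead included); origin at the centre of its underside, x lengthwise, z up. Walls 3 mm, inner floor at z = 4 mm. A fixed cover (underside at z = 57 mm) closes the half x < 0; the mouth is x = +3 to +125, y = -72 to +72 mm. A drain stub sticks out 16 mm at the covered end (-x).
- dipstick: Rigid dipstick, 220 mm long, 60 to 130 g, flat on the trough's inner floor: tip under the cover, handle under the mouth. Origin at mid-length on its underside; x runs from tip to handle, z up as it lies. Steel rod 10 x 10 mm with dark ring marks from x = -110 (tip) to +35 mm, wooden handle 14 mm wide (y), 20 mm tall (z) from x = +35 to +110 mm.
- dip_tip (a point): Centre of the steel tip's end face on the dipstick (x = -110 mm, 5 mm above its underside).
- dip_handle (a point): Centre of the wooden handle (x = +72 mm, 10 mm above the dipstick's underside); the place to grip, across y. As the stick lies, there are at least 45 mm free on either side of it to the trough walls, so enter with the fingers only partly open.
- tray: Loose shallow oval tray, 126 (x) x 172 (y) x 12 mm, lying on the bar to the left of the trough, beyond its open end; origin at the centre of its underside. It must stay where it is.
- tumbler: Bystander: straight drinking glass, 80 mm wide, 90 mm high, upright; origin at the centre of its foot.
- notebook: Bystander: closed brown notebook lying flat, 135 x 90 x 13 mm; origin at the centre of its underside.
- stopper: Bystander: mushroom-shaped bottle stopper, 35 mm wide, 48 mm high; origin at the centre of its underside.

How it is judged:
On the way, in this order (a step that is already met when the one before it is completed fails the run):
1. the handle is raised out through the mouth while the tip is still under the cover (z of dip_handle in the frame of trough above 0.055 m and x of dip_tip in the frame of trough below 0 m and z of dip_tip in the frame of trough below 0.055 m), for 0.05 s.
2. the whole dipstick is out, its tip above the trough's rim (height (world z) of each of dip_tip, dip_handle above 0.068 m), for 0.05 s.
At the end, for the whole second after the job is handed in: The gripper holds the dipstick (finger force over 1 N) at rest (under 30 mm/s), tip within 45 mm horizontally of the tray's centre and 35 to 150 mm above the bar, handle end up with the stick sloping at least 20 degrees from level, not touching trough, tray or glass (horizontal distance between dip_tip and tray below 0.045 m and height (world z) of dip_tip between 0.035 and 0.15 m and angle between dipstick's own x axis and vertical below 1.22 rad and contact force between the fingers and dipstick above 1 N and contact force between dipstick and trough below 0.1 N and contact force between dipstick and tray below 0.1 N and contact force between dipstick and tumbler below 0.1 N and linear speed of dipstick below 0.03 m/s and angular speed of dipstick below 0.2 rad/s); the arm keeps its last pose, push and grip.
It fails at once if the tray is shifted by more than 15 mm (distance of tray from where it was at the start of the episode above 0.015 m).
It fails at once if a bystander is shifted by more than 20 mm or knocked over (distance of any of tumbler, notebook, stopper from where it was at the start of the episode above 0.02 m or angle between any of tumbler, notebook, stopper's own z axis and vertical above 0.4 rad).
It also fails if it takes over 45 s, if anything falls off the work surface, if the arm or the gripper's body presses on something with over 40 N, if the wrist force passes 120 N, or if a joint passes its speed limit or range.

ROBOT

A 7-joint arm with a two-finger parallel gripper is mounted at the origin on a cart in front of the work surface, level with it; the furniture and walls round the work are solid. World frame = base frame: x ahead of the robot, y to its left, z up, the work surface at z = 0. Lengths are in m, angles in rad, forces in N, time in s.
With the tool pointing down it reaches from about 0.35 to 0.9 m from the base axis. Payload 8.1 kg.
Tool frame: the origin (TCP) lies midway between the tips of the shut fingers; the grasp point (between the pads) lies 19 mm behind it; z points along the fingers, y is the line along which they close (so a half turn about z gives the same grasp; the last joint's range is limited). The gripper opens to 92 mm and grips with 3 to 60 N. Pads are 19 mm wide; open, the fingers measure 130 mm over their backs; the gripper's body (75 mm by 190 mm) begins 47 mm behind the grasp point.
Start: joints at [1.09, 0.434, 0.025, 1.573, -0.012, 1.134, -0.075], TCP at [0.231, -0.581, 0.227] pointing down, gripper open.
Joint ranges: [-2.62, 2.62], [-0.44, 2.09], [-1.27, 1.32], [0.08, 2.57], [-1.32, 4.46], [0.12, 2], [-2.74, 2.74]. Speed limits (rad/s): [2.22, 2.22, 3.01, 3.01, 3.14, 3.14, 3.14].

INTERFACE

Orientations are given as a rotation vector (axis times angle).
In Python, from cell import arm gives the robot as it stands.
- The arm moves only by the tool send_rows, never from a script. Its argument "increments" is a list of rows, each a list of 3 entries, a list of its own where there are three numbers: the finger opening in cm, from 0 to 9.18, then the shift along the tool's x, y, z in cm, then the turn, a rotation vector about the tool's x, y, z in rad. A call has 1 to 5 rows; each row shifts and turns the commanded pose from where the row before left it, along the tool's axes as they then stand; what a row does not reach is not made up. A row lasts 1/10 s, in which the tool goes at most 50 mm and 8.59 degrees, less where a joint would pass 70% of its speed; a pose out of reach is approached as far as the arm can. A call is refused whole if a number of a shift passes 5 or a number of a turn 0.15, either way. A call with a gripper value outside its range is refused whole. The fingers move at their own pace and stop on an object; "force" is the grip in N (left out, the last holds). Time passes only in rows, so rows that do not move let the fingers close. It gives the time, the measured TCP pose, the force, the opening and the grip force at its end, in the units of the state.
- arm.observe(): the state, without advancing time (a new reading comes with each control period).
- arm.get_image(name): name is "side" or "top" or "wrist"; returns the picture (480x640x3 uint8, red, green, blue); there is no depth.
- arm.camera_params(name): a dict with "camera_matrix" (3x3 intrinsics, pixels), "k1" (the pictures are not rectified: a ray, as slopes to the right and down, at radius r is drawn at 1 + k1 r^2 times it, then the intrinsics apply), "R" (3x3) and "t" (3): a world point X has camera coordinates R X + t. Camera axes: x right, y down, z forward; pixel columns grow to the right and rows downward; lengths in m; the calibration is good to about 2 mm. A picture is of the moment at which its call begins: read the wrist's pose just before it. camera_params takes no time and is no camera call; for the wrist camera it gives the pose at the moment of the call.
- arm.sign_off(): hands the job in; it is judged then, once.
The state is a dict: "clock": time; "joints": joint angles; "dq": joint speeds; "joint_efforts": joint torques, N m; "position": TCP position; "ee_rot": TCP orientation; "force": force on the tool from outside, world axes, zero at the start; "ft_torque": the same for the moment, N m; "width": opening from 0.0 (shut) to 1.0 (fully open); "gripper_force": force on a finger pad.
Only numpy, scipy, OpenCV 4.12 (cv2) and the standard library are available. Lean on these libraries where they do the work, as an engineer would, in place of code of your own. Each camera call takes 0.05 s, during which the arm holds its last target. There are 200 camera calls.

## Working session

There is one attempt and no reset: what is moved stays moved. The work goes in short steps, Python scripts to look and compute and a tool call to move; the robot and the scene stay as the last step left them, time stands still between calls to the robot, and variables do not carry over. Pictures are saved under pics/ and viewed, at most 10 in all, crops included, and the job is handed in when it is done.

Besides the shell and the picture viewer there is one more tool, called after ">>>" in YAML: its name, and indented under it one key for each argument. send_rows: Moves the arm, as the interface text tells. Its arguments: {"type":"object","properties":{"increments":{"type":"array"},"force":{"type":"number"}},"required":["increments"]}

```bash
ls; mkdir -p pics
python3 - <<'E'
from cell import arm
import cv2,numpy as np
for n in("side","top"):
    p=arm.camera_params(n);print(n,p)
    cv2.imwrite(f"pics/{n}0.png",arm.get_image(n)[:,:,::-1])
print(arm.observe())
E
```

```text
pics
side {'camera_matrix': array([[597.42033723,   0.        , 306.77249496],
       [  0.        , 597.42033723, 234.72403937],
       [  0.        ,   0.        ,   1.        ]]), 'k1': -0.14702301176600313, 'R': array([[-9.61021196e-01, -2.76473103e-01,  9.40723422e-04],
       [-1.95682943e-01,  6.77782834e-01, -7.08744394e-01],
       [ 1.95311155e-01, -6.81302468e-01, -7.05464740e-01]]), 't': array([0.64748367, 0.11632918, 1.33247394])}
top {'camera_matrix': array([[567.06216148,   0.        , 328.74721257],
       [  0.        , 567.06216148, 232.15224241],
       [  0.        ,   0.        ,   1.        ]]), 'k1': 0.048860325451162805, 'R': array([[ 0.14592976, -0.98928392, -0.00467256],
       [-0.88453747, -0.12836041, -0.44846077],
       [ 0.44305526,  0.06957683, -0.8937903 ]]), 't': array([-0.03950027,  0.57842537,  1.03186154])}
{'clock': 0.1, 'joints': array([ 1.09044455,  0.43517983,  0.02494634,  1.57395729, -0.01163975,
        1.13397884, -0.07509927]), 'dq': array([-0.00016795, -0.00344559, -0.00043232, -0.00191094,  0.00058034,
        0.00110163, -0.00145538]), 'joint_efforts': array([ 1.63577992e-03, -6.69133043e+01,  9.87192057e-01, -3.15151298e+01,
       -6.06207387e-02,  3.72948137e-02,  1.01439132e-04]), 'position': array([ 0.23034189, -0.58054433,  0.22602551]), 'ee_rot': array([-3.08442680e+00, -5.89505377e-01,  5.28057993e-04]), 'force': array([ 0.37816698, -0.66566702, -0.47573116]), 'ft_torque': array([ 0.00806863, -0.0629996 , -0.03399938]), 'gripper_force': 0.0, 'width': 0.9980771908108704}
```

View pics/side0.png

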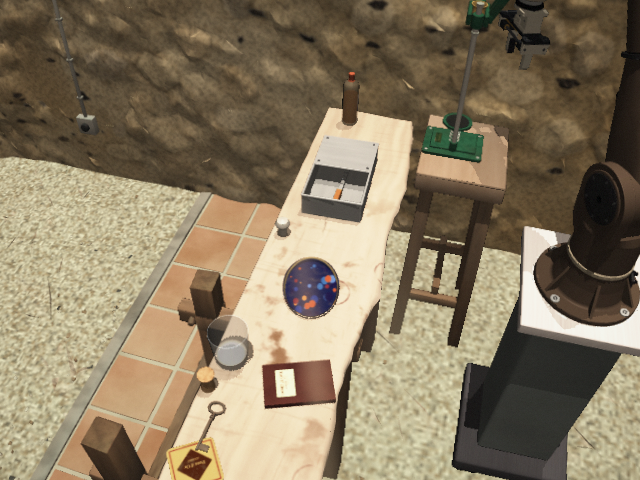

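View pics/top0.png

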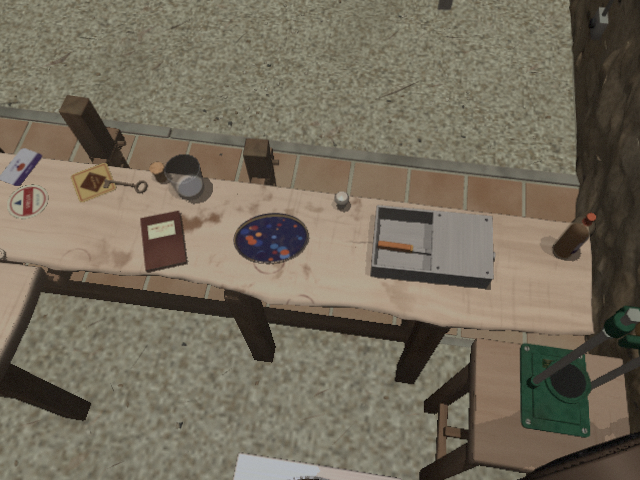

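The side view shows the trough at about (340,178) and the tray at (311,288). In the top view the handle is at about (378–411, 245), the trough spans (372–493, 206–287), and the tray is at (271,239).

```bash
cat > h.py <<'E'
import numpy as np,cv2
from scipy.spatial.transform import Rotation as Ro
def ray(p,uv):
    K=p["camera_matrix"];u=(np.array(uv,float)-K[:2,2])/K[[0,1],[0,1]];s=u.copy()
    for _ in range(20): s=u/(1+p["k1"]*(s@s))
    d=p["R"].T@np.r_[s,1];return -p["R"].T@p["t"],d/np.linalg.norm(d)
def plane(p,uv,z):
    c,d=ray(p,uv);return c+d*(z-c[2])/d[2]
def tri(p1,a,p2,b):
    c1,d1=ray(p1,a);c2,d2=ray(p2,b)
    s=np.linalg.lstsq(np.c_[d1,-d2],c2-c1,rcond=None)[0]
    A,B=c1+d1*s[0],c2+d2*s[1];return (A+B)/2,np.linalg.norm(A-B)
def proj(p,X):
    c=p["R"]@X+p["t"];s=c[:2]/c[2];return p["camera_matrix"][[0,1],[0,1]]*s*(1+p["k1"]*(s@s))+p["camera_matrix"][:2,2]
def blobs(m,amin=20):
    cs,_=cv2.findContours(m.astype(np.uint8),cv2.RETR_EXTERNAL,cv2.CHAIN_APPROX_NONE)
    return sorted([c for c in cs if cv2.contourArea(c)>amin],key=cv2.contourArea,reverse=True)
E
python3 - <<'E'
from cell import arm
from h import *
I={n:cv2.imread(f"pics/{n}0.png") for n in("side","top")};P={n:arm.camera_params(n) for n in I}
roi={"side":((320,150,370,215),(270,245,350,330)),"top":((372,230,440,262),(225,205,318,275))}
C={}
for n in I:
    hsv=cv2.cvtColor(I[n],cv2.COLOR_BGR2HSV)
    def M(m,r):
        o=np.zeros(m.shape,bool);x0,y0,x1,y1=r;o[y0:y1,x0:x1]=m[y0:y1,x0:x1];return o
    o=M((hsv[...,0]<20)&(hsv[...,1]>150)&(hsv[...,2]>90),roi[n][0])
    b=blobs(o,8);print(n,"handle",[(cv2.contourArea(c),cv2.minAreaRect(c)) for c in b][:2])
    t=M((hsv[...,0]>105)&(hsv[...,0]<140)&(hsv[...,1]>90),roi[n][1])
    e=cv2.fitEllipse(cv2.convexHull(blobs(t)[0]));print("tray",e)
    C[n]=(cv2.minAreaRect(b[0])[0],e[0])
for i in(0,1): print(tri(P["side"],C["side"][i],P["top"],C["top"][i]))
t=P["top"]
print("tray",plane(t,C["top"][1],.01),plane(P["side"],C["side"][1],.01))
for uv in((379,207),(493,212),(491,279),(373,276)): print(uv,plane(t,uv,.062))
for uv in((378,245),(411,247)): print(uv,plane(t,uv,.024))
print(plane(t,(432,254),.014))
for n in I:
    x0,y0,x1,y1=(360,195,500,295) if n=="top" else (290,125,390,225)
    cv2.imwrite(f"pics/c_{n}.png",cv2.resize(I[n][y0:y1,x0:x1],None,fx=5,fy=5,interpolation=cv2.INTER_CUBIC))
E
```

```text
side handle [(36.0, ((337.5, 194.0), (5.013774394989014, 10.027547836303711), 21.801406860351562))]
tray ((321.7273254394531, 285.8314208984375), (27.398380279541016, 49.751285552978516), 172.5220184326172)
top handle []
tray ((272.91571044921875, 238.8095703125), (42.820068359375, 62.68313980102539), 78.77257537841797)Traceback (most recent call last):
  File "<stdin>", line 14, in <module>
IndexError: list index out of range
```

Run:
```python
from cell import arm
from h import *
I={n:cv2.imread(f"pics/{n}0.png") for n in("side","top")};P={n:arm.camera_params(n) for n in I}
roi={"side":((320,150,370,215),(270,245,350,330)),"top":((372,230,440,262),(225,205,318,275))}
C={}
for n in I:
    x0,y0,x1,y1=(360,195,500,295) if n=="top" else (290,125,390,225)
    cv2.imwrite(f"pics/c_{n}.png",cv2.resize(I[n][y0:y1,x0:x1],None,fx=5,fy=5,interpolation=cv2.INTER_CUBIC))
    hsv=cv2.cvtColor(I[n],cv2.COLOR_BGR2HSV)
    def M(m,r):
        o=np.zeros(m.shape,np.uint8);x0,y0,x1,y1=r;o[y0:y1,x0:x1]=m[y0:y1,x0:x1];return o
    o=cv2.findNonZero(M((hsv[...,0]<22)&(hsv[...,1]>130),roi[n][0]))
    h=cv2.minAreaRect(o);print(n,"handle",len(o),h)
    t=cv2.findNonZero(M(hsv[...,2]<110,roi[n][1]))
    e=cv2.fitEllipse(cv2.convexHull(t));print("tray",e)
    C[n]=(h[0],e[0])
for i in(0,1): print(tri(P["side"],C["side"][i],P["top"],C["top"][i]))
t=P["top"]
print("tray",plane(t,C["top"][1],.01),plane(P["side"],C["side"][1],.01))
for uv in((379,207),(493,212),(491,279),(373,276)): print(uv,plane(t,uv,.062))
for uv in((378,245),(411,247)): print(uv,plane(t,uv,.024))
print(plane(t,(432,254),.014))
```

```text
side handle 56 ((337.6499938964844, 194.0500030517578), (5.692099571228027, 9.803059577941895), 18.43494987487793)
tray ((310.97314453125, 287.9866943359375), (56.464290618896484, 59.04336929321289), 1.758866786956787)
top handle 203 ((394.800048828125, 246.1000213623047), (34.35761642456055, 6.697875499725342), 7.125016689300537)
tray ((271.0556640625, 237.9998779296875), (50.64425277709961, 75.25074005126953), 84.70471954345703)
(array([ 0.61831134, -0.09911056,  0.03849626]), np.float64(0.00870163977883992))
(array([0.61029637, 0.18451433, 0.00483306]), np.float64(0.001635541334348316))
tray [0.60700507 0.18366444 0.01      ] [0.60995063 0.18826963 0.01      ]
(379, 207) [ 0.69428239 -0.05244989  0.062     ]
(493, 212) [ 0.71778526 -0.30559323  0.062     ]
(491, 279) [ 0.55494566 -0.30427997  0.062     ]
(373, 276) [ 0.52556954 -0.05771588  0.062     ]
(378, 245) [ 0.61787577 -0.06122574  0.024     ]
(411, 247) [ 0.62360208 -0.13513548  0.024     ]
[ 0.61787551 -0.18409993  0.014     ]
```

View pics/c_top.png

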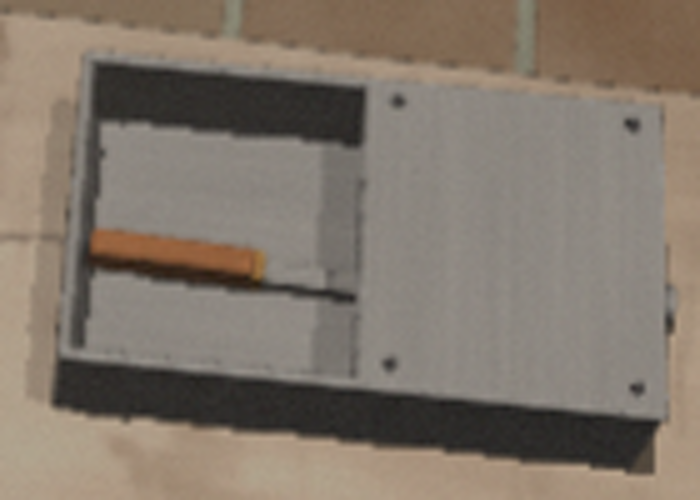

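The crop shows the handle at about (92–262, 230–280) in crop pixels, and the rod passes under the cover edge at x≈357. The rim corners are at (88,55), (665,105), (665,418) and (62,355). Next I'll locate the press stand near the start pose and the other bystanders.

Run:
```python
from cell import arm
from h import *
np.set_printoptions(precision=4,suppress=True)
P={n:arm.camera_params(n) for n in("side","top")};t=P["top"]
cor=np.array([(88,55),(665,105),(665,418),(62,355)])/5+[360,195]
W=np.array([plane(t,c,.062) for c in cor]);print(W,W.mean(0))
print("len",np.linalg.norm(W-np.roll(W,-1,0),axis=1))
print("yaw long",[np.degrees(np.arctan2(*(a-b)[[1,0]])) for a,b in((W[0],W[1]),(W[3],W[2]))])
for n,a,b in(("press base",(457,142),(556,390)),("presshead",(480,10),(622,322)),("glass foot",(232,352),(190,187)),("stopper",(282,232),(342,205)),("bottle cap",(351,76),(590,218))): print(n,*tri(P["side"],a,t,b))
a,b=[plane(t,np.array(c)/5+[360,195],.024) for c in((90,240),(255,257))];print(a,b,np.linalg.norm(a-b),np.degrees(np.arctan2(*(a-b)[[1,0]])))
s=arm.observe();print(Ro.from_rotvec(s["ee_rot"]).as_matrix())
w=arm.camera_params("wrist");print(w["camera_matrix"],w["k1"],-w["R"].T@w["t"],w["R"])
```

```text
[[ 0.6964 -0.049   0.062 ]
 [ 0.7076 -0.3058  0.062 ]
 [ 0.5565 -0.3084  0.062 ]
 [ 0.5483 -0.0539  0.062 ]] [ 0.6272 -0.1793  0.062 ]
len [0.257  0.1511 0.2546 0.1482]
yaw long [np.float64(92.4877185091464), np.float64(91.83418229625934)]
press base [ 0.3536 -0.4452  0.017 ] 0.0015060351666644873
presshead [ 0.3572 -0.389   0.4373] 0.00924904000504701
glass foot [0.7127 0.3999 0.0159] 0.00499184026130725
stopper [0.724  0.0339 0.0032] 0.006304120123458309
bottle cap [ 0.6784 -0.4759  0.1563] 0.004193481244757195
[ 0.6229 -0.0607  0.024 ] [ 0.6251 -0.135   0.024 ] 0.07435850157903826 91.72703334216065
[[ 0.9295  0.3688 -0.0006]
 [ 0.3688 -0.9295  0.0013]
 [-0.0001 -0.0014 -1.    ]]
[[337.6068   0.     318.4493]
 [  0.     337.6068 243.9711]
 [  0.       0.       1.    ]] -0.05327612458531722 [ 0.3042 -0.5516  0.3837] [[ 0.369  -0.9294 -0.0015]
 [-0.8883 -0.3531  0.2937]
 [-0.2735 -0.107  -0.9559]]
```

View pics/c_side.png

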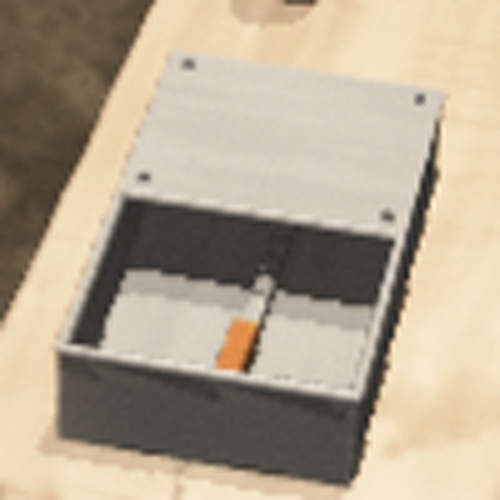

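The side crop agrees: the handle is on the near wall side and the rod runs under the cover. The press stand is on the direct path from the start pose, so I'll work out its geometry first.

Run:
```python
from cell import arm
from h import *
np.set_printoptions(precision=3,suppress=True)
P={n:arm.camera_params(n) for n in("side","top")};t=P["top"]
for z in(.02,.1,.2,.3,.4): print(z,proj(t,np.array([.354,-.445,z])),proj(P["side"],np.array([.354,-.445,z])))
for uv in((522,345),(585,347),(590,435),(522,430),(533,383),(472,338)):print(uv,plane(t,uv,.02))
for uv in((425,150),(481,160),(484,132),(432,124),(456,140)):print("s",uv,plane(P["side"],uv,.02))
I=np.hstack([cv2.resize(cv2.imread("pics/top0.png")[280:480,440:640],(400,400)),cv2.resize(cv2.imread("pics/side0.png")[0:200,400:600],(400,400))])
cv2.imwrite("pics/press.png",I)
```

```text
0.02 [556.319 389.864] [456.821 141.023]
0.1 [571.506 381.256] [461.591 117.665]
0.2 [593.686 368.729] [467.862  86.431]
0.3 [620.458 353.679] [474.47   52.778]
0.4 [653.442 335.239] [481.398  16.567]
(522, 345) [ 0.435 -0.379  0.02 ]
(585, 347) [ 0.45  -0.506  0.02 ]
(590, 435) [ 0.278 -0.504  0.02 ]
(522, 430) [ 0.267 -0.377  0.02 ]
(533, 383) [ 0.361 -0.4    0.02 ]
(472, 338) [ 0.435 -0.278  0.02 ]
s (425, 150) [ 0.437 -0.375  0.02 ]
s (481, 160) [ 0.28  -0.375  0.02 ]
s (484, 132) [ 0.28  -0.515  0.02 ]
s (432, 124) [ 0.434 -0.51   0.02 ]
s (456, 140) [ 0.357 -0.449  0.02 ]
```

View pics/press.png

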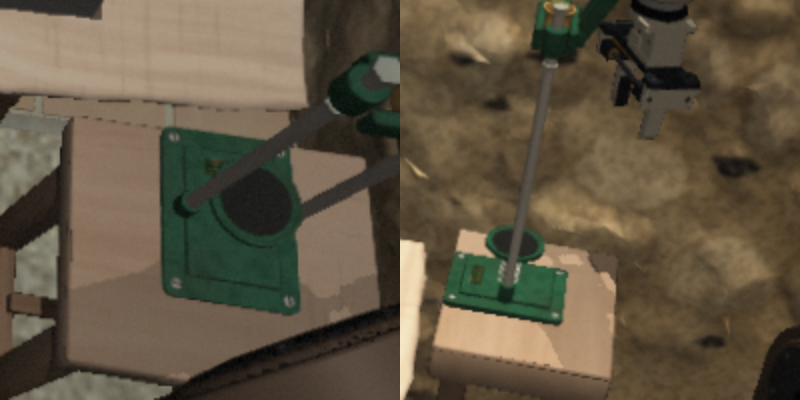

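The column stands at about (0.36, −0.39), with its head at z≈0.44. I'll retract radially and upward, then swing around inside it.

>>> send_rows:
  increments:
    - [5,[0,-4.5,-1.5],[0,0,0]]
    - [5,[0,-4.5,-1.5],[0,0,0]]
    - [5,[0,-4.5,-1.5],[0,0,0]]
    - [5,[0,-4.5,-1.5],[0,0,0]]
    - [5,[0,-4.5,-1.5],[0,0,0]]

```text
clock: 0.6
position: [0.1467, -0.3699, 0.3018]
ee_rot: [-3.085, -0.59, 0.001]
force: [0.5, 0.1, 1.0]
width: 0.615
gripper_force: 0.0
```

>>> send_rows:
  increments:
    - [5,[0,0,-4.5],[0,0,0]]
    - [5,[0,0,-4.5],[0,0,0]]
    - [5,[0,0,-4.5],[0,0,0]]
    - [5,[0,0,-4.5],[0,0,0]]
    - [5,[0,0,0],[0,0,0]]

```text
clock: 1.1
position: [0.1482, -0.373, 0.487]
ee_rot: [3.078, 0.588, 0.004]
force: [0.5, -1.7, -0.1]
width: 0.545
gripper_force: 0.0
```

>>> send_rows:
  increments:
    - [5,[4.4,-0.24,-1.0],[0,0,-0.11]]
    - [5,[4.4,-0.24,-1.0],[0,0,-0.11]]
    - [5,[4.4,-0.24,0],[0,0,-0.11]]
    - [5,[4.4,-0.24,0],[0,0,-0.11]]
    - [5,[4.4,-0.24,0],[0,0,-0.11]]

```text
clock: 1.6
position: [0.3216, -0.2384, 0.5011]
ee_rot: [-2.806, -1.411, 0.001]
force: [-0.0, -0.2, 0.2]
width: 0.547
gripper_force: 0.0
```

>>> send_rows:
  increments:
    - [5,[4.4,-0.24,0],[0,0,-0.11]]
    - [5,[4.4,-0.24,0],[0,0,-0.11]]
    - [5,[4.4,-0.24,0],[0,0,-0.11]]
    - [5,[4.4,-0.24,0],[0,0,-0.11]]
    - [5,[4.4,-0.24,0],[0,0,-0.11]]

```text
clock: 2.1
position: [0.3992, -0.035, 0.501]
ee_rot: [-2.317, -2.12, 0.001]
force: [0.8, 0.0, 0.4]
width: 0.544
gripper_force: 0.0
```

```bash
cat >> h.py <<'E'
def togo(s,target,yaw,pitch=0):
    """tool-frame cm shift and rotvec to world TCP target; tool x at yaw, pitched up by pitch"""
    R=Ro.from_rotvec(s["ee_rot"])
    c,n=np.cos(yaw),np.sin(yaw)
    y=np.array([n,-c,0]);x=np.array([c*np.cos(pitch),n*np.cos(pitch),np.sin(pitch)])
    T=Ro.from_matrix(np.c_[x,y,np.cross(x,y)])
    return R.inv().apply(np.array(target)-s["position"])*100,(R.inv()*T).as_rotvec()
E
python3 - <<'E'
from cell import arm
from h import *
np.set_printoptions(precision=3,suppress=True)
s=arm.observe();print(s["position"],s["joints"],togo(s,(.624,-.10,.2),np.radians(92)))
E
```

```text
[ 0.399 -0.035  0.501] [ 0.531 -0.017 -0.55   1.487 -0.009  1.669 -0.109] (array([-4.494, 23.002, 30.081]), array([-0.001, -0.   , -0.124]))
```

>>> send_rows:
  increments:
    - [5,[-0.5,3,3],[0,0,-0.024]]
    - [5,[-0.5,3,3],[0,0,-0.025]]
    - [5,[-0.5,3,3],[0,0,-0.025]]
    - [5,[-0.5,3,3],[0,0,-0.025]]
    - [5,[-0.5,3,3],[0,0,-0.025]]

```text
clock: 2.6
position: [0.5484, -0.0685, 0.3499]
ee_rot: [-2.186, -2.256, 0.001]
force: [0.4, 0.1, -0.2]
width: 0.542
gripper_force: 0.0
```

>>> send_rows:
  increments:
    - [5,[-0.7,3,3.3],[0,0,0]]
    - [5,[-0.7,3,3.3],[0,0,0]]
    - [5,[-0.6,2,3.4],[0,0,0]]
    - [5,[0,0,0],[0,0,0]]

```text
clock: 3.0
position: [0.6271, -0.087, 0.2449]
ee_rot: [-2.183, -2.249, 0.009]
force: [-0.5, -0.4, -0.0]
width: 0.546
gripper_force: 0.0
```

Run:
```python
from cell import arm
from h import *
np.set_printoptions(precision=3,suppress=True)
import pickle
s=arm.observe();p=arm.camera_params("wrist");im=arm.get_image("wrist")
print(s["position"],Ro.from_rotvec(s["ee_rot"]).as_matrix(),s["joints"]);pickle.dump((s,p),open("w1.pkl","wb"))
cv2.imwrite("pics/w1.png",im[:,:,::-1])
```

```text
[ 0.627 -0.087  0.245] [[-0.03   1.    -0.009]
 [ 1.     0.03   0.001]
 [ 0.001 -0.009 -1.   ]] [ 0.397  0.498 -0.528  1.483  0.256  1.24  -0.133]
```

View pics/w1.png

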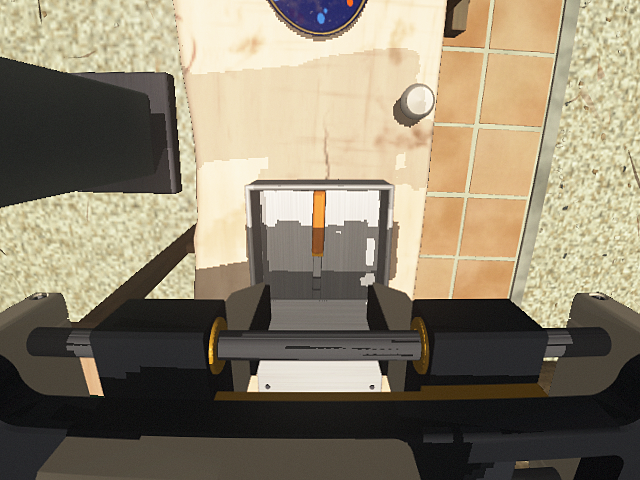

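The wrist view shows the handle from (319,191) to its junction with the rod at (318,256), and the mouth spanning columns 250–392. I'll triangulate the junction against the top view.

Run:
```python
from cell import arm
from h import *
import pickle
np.set_printoptions(precision=4,suppress=True)
s,w=pickle.load(open("w1.pkl","rb"));t=arm.camera_params("top")
im=cv2.imread("pics/w1.png");h=cv2.cvtColor(im,cv2.COLOR_BGR2HSV)
m=((h[...,0]<22)&(h[...,1]>130)).astype(np.uint8);m[:188]=0;m[262:]=0;m[:,:300]=0;m[:,340:]=0
r=cv2.minAreaRect(cv2.findNonZero(m));print(r)
box=cv2.boxPoints(r);o=box[np.argsort(box[:,1])];A=o[:2].mean(0);B=o[2:].mean(0)
a,b=plane(w,A,.024),plane(w,B,.024);d=a-b;print("end,junc,len,yaw",a,b,np.linalg.norm(d),np.degrees(np.arctan2(d[1],d[0])),"mid",(a+b)/2)
print("junction tri",tri(t,(412.4,247),w,B),"centre tri",tri(t,(394.8,246.1),w,r[0]))
for uv in((248,184),(392,184)):print("rim far",plane(w,uv,.062))
print("tri rim corners",tri(t,(377.6,206),w,(392,181)),tri(t,(372.4,266),w,(246,184)))
m=(a+b)/2
print(togo(s,(m[0],m[1],.12),np.radians(92)))
```

```text
((318.23284912109375, 222.8846893310547), (12.022637367248535, 66.05696868896484), 1.548157811164856)
end,junc,len,yaw [ 0.6248 -0.0602  0.024 ] [ 0.6251 -0.1383  0.024 ] 0.07814961683386609 90.2154159137713 mid [ 0.6249 -0.0993  0.024 ]
junction tri (array([ 0.6249, -0.1386,  0.0225]), np.float64(0.0005214485263389661)) centre tri (array([ 0.6247, -0.0997,  0.0158]), np.float64(0.0007844537177641945))
rim far [ 0.5532 -0.0512  0.062 ]
rim far [ 0.6977 -0.0466  0.062 ]
tri rim corners (array([ 0.6997, -0.0468,  0.0548]), np.float64(0.004920960137914299)) (array([ 0.5502, -0.0529,  0.0571]), np.float64(0.0021619822996110706))
(array([-1.2367, -0.1382, 12.4869]), array([-0.0092, -0.0012, -0.0049]))
```

>>> send_rows:
  increments:
    - [4,[-0.6,-0.1,4],[-0.009,0,0]]
    - [4,[-0.6,0,4],[0,0,0]]
    - [4,[0,0,4],[0,0,0]]
    - [4,[0,0,4],[0,0,0]]
    - [4,[0,0,0],[0,0,0]]

```text
clock: 3.55
position: [0.6252, -0.0978, 0.0884]
ee_rot: [2.186, 2.255, 0.003]
force: [-0.7, 0.5, 0.2]
width: 0.433
gripper_force: 0.0
```

Run:
```python
from cell import arm
from h import *
np.set_printoptions(precision=3,suppress=True)
s=arm.observe();print(s["position"],s["width"],togo(s,(.625,-.099,.008),np.radians(91.5)))
```

```text
[ 0.625 -0.098  0.088] 0.43269086297301373 (array([-0.127, -0.039,  8.039]), array([ 0.002, -0.001,  0.005]))
```

>>> send_rows:
  increments:
    - [4,[-0.1,0,2.5],[0,0,0]]
    - [4,[0,0,2.5],[0,0,0]]
    - [4,[0,0,2.0],[0,0,0]]
    - [4,[0,0,0.9],[0,0,0]]
    - [4,[0,0,0],[0,0,0]]

```text
clock: 4.05
position: [0.6299, -0.0986, 0.014]
ee_rot: [2.182, 2.25, 0.011]
force: [0.4, -0.3, 0.3]
width: 0.437
gripper_force: 0.0
```

>>> send_rows:
  force: 45
  increments:
    - [0,[0,0,0],[0,0,0]]
    - [0,[0,0,0],[0,0,0]]
    - [0,[0,0,0],[0,0,0]]
    - [0,[0,0,0],[0,0,0]]
    - [0,[0,0,0],[0,0,0]]

```text
clock: 4.55
position: [0.6297, -0.0987, 0.0136]
ee_rot: [2.182, 2.25, 0.011]
force: [-1.0, -0.2, 7.2]
width: 0.15
gripper_force: 44.4
```

Run:
```python
from cell import arm
from h import *
np.set_printoptions(precision=3,suppress=True)
s=arm.observe();print(s["position"],s["joints"],s["dq"],s["force"],s["ft_torque"],s["joint_efforts"],togo(s,(.625,-.099,.008),np.radians(91.5)))
```

```text
[ 0.63  -0.099  0.014] [ 0.36   0.726 -0.439  1.717  0.412  0.782 -0.245] [-0.    -0.    -0.    -0.     0.    -0.     0.003] [-0.952 -0.161  7.161] [-0.106  0.348  0.064] [ -0.265 -72.381  -8.41  -22.148   0.018  -0.8    -0.038] (array([-0.011, -0.479,  0.551]), array([0.01 , 0.   , 0.005]))
```

The fingers closed on 13.8 mm, which matches the handle width, but about 5 mm too high. I'll open them, correct and grip again.

>>> send_rows:
  increments:
    - [4,[0,0,0],[0,0,0]]
    - [4,[0,0,0],[0,0,0]]
    - [4,[0,-0.4,0.2],[0.01,0,0]]
    - [4,[0,0,0.3],[0,0,0]]
    - [4,[0,0,0],[0,0,0]]

```text
clock: 5.05
position: [0.6249, -0.0988, 0.007]
ee_rot: [-2.186, -2.254, 0.002]
force: [0.6, 0.4, 0.7]
width: 0.434
gripper_force: 0.0
```

>>> send_rows:
  force: 50
  increments:
    - [0,[0,0,0],[0,0,0]]
    - [0,[0,0,0],[0,0,0]]
    - [0,[0,0,0],[0,0,0]]
    - [0,[0,0,0],[0,0,0]]

```text
clock: 5.45
position: [0.6256, -0.0988, 0.0078]
ee_rot: [-2.186, -2.255, 0.001]
force: [0.4, -0.7, 0.1]
width: 0.146
gripper_force: 50.0
```

>>> send_rows:
  increments:
    - [0,[0,0,-0.3],[0,0,0]]
    - [0,[-0.04,0,-0.91],[0,0.05,0]]
    - [0,[-0.04,0,-0.91],[0,0.05,0]]
    - [0,[-0.04,0,-0.91],[0,0.05,0]]
    - [0,[0,0,0],[0,0,0]]

```text
clock: 5.95
position: [0.626, -0.1045, 0.0385]
ee_rot: [-2.114, -2.171, -0.158]
force: [-0.9, -0.1, -1.0]
width: 0.146
gripper_force: 50.0
```

>>> send_rows:
  increments:
    - [0,[-0.04,0,-0.91],[0,0.05,0]]
    - [0,[-0.04,0,-0.91],[0,0.05,0]]
    - [0,[-0.04,0,-0.91],[0,0.05,0]]
    - [0,[0,0,0],[0,0,0]]
    - [0,[0,0,0],[0,0,0]]

```text
clock: 6.45
position: [0.6254, -0.1076, 0.0638]
ee_rot: [-2.026, -2.089, -0.303]
force: [-0.0, -0.2, -1.3]
width: 0.149
gripper_force: 50.0
```

Run:
```python
from cell import arm
from h import *
np.set_printoptions(precision=3,suppress=True)
s=arm.observe();R=Ro.from_rotvec(s["ee_rot"]);M=R.as_matrix();print(s["position"],M,s["joints"],s["force"],s["gripper_force"])
print("tip bottom pred",s["position"]+R.apply([-.182,0,.0038]),"pitch",np.degrees(np.arcsin(M[2,0])))
cv2.imwrite("pics/s2.png",cv2.resize(arm.get_image("side")[100:240,270:410,::-1],None,fx=4,fy=4,interpolation=cv2.INTER_CUBIC))
```

```text
[ 0.625 -0.108  0.064] [[-0.029  1.    -0.011]
 [ 0.955  0.031  0.294]
 [ 0.294 -0.002 -0.956]] [ 0.65   0.773 -0.65   1.599  0.176  0.945  0.063] [-0.005 -0.229 -1.348] 49.99454140663147
tip bottom pred [ 0.631 -0.28   0.007] pitch 17.106419109960797
```

View pics/s2.png

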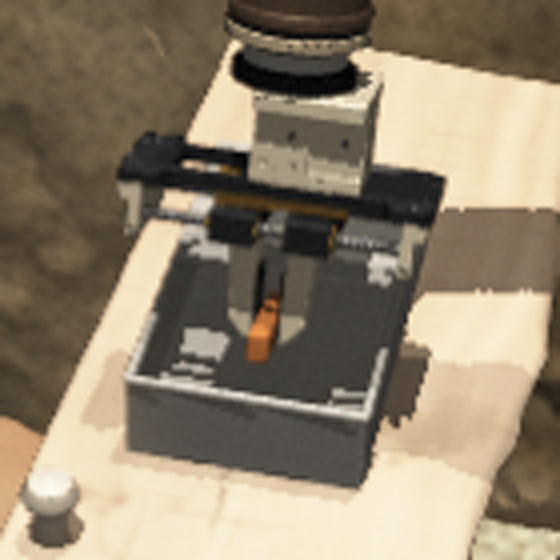

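The handle is tilted up between the fingers above the open mouth, at about (262,335) in the crop, and the tip is still under the cover. Next I'll withdraw along the stick axis.

>>> send_rows:
  increments:
    - [0,[2.2,0,0],[0,0,0]]
    - [0,[2.7,0,0],[0,0,0]]
    - [0,[2.7,0,0],[0,0,0]]
    - [0,[2.7,0,0],[0,0,0]]
    - [0,[0,0,0],[0,0,0]]

```text
clock: 7.0
position: [0.6222, -0.0013, 0.0971]
ee_rot: [-2.015, -2.097, -0.308]
force: [0.5, 0.9, -0.5]
width: 0.147
gripper_force: 50.0
```

>>> send_rows:
  increments:
    - [0,[2.2,0,0],[0,0,0]]
    - [0,[0.9,0,0],[0,0,0]]
    - [0,[0,0,0],[0,0,0]]

```text
clock: 7.3
position: [0.6215, 0.0231, 0.1048]
ee_rot: [-2.021, -2.093, -0.306]
force: [-0.0, 0.1, -0.5]
width: 0.149
gripper_force: 50.0
```

Run:
```python
from cell import arm
from h import *
np.set_printoptions(precision=3,suppress=True)
s=arm.observe();R=Ro.from_rotvec(s["ee_rot"]);M=R.as_matrix();print(s["position"],s["joints"],s["force"],s["gripper_force"])
print("tip bottom pred",s["position"]+R.apply([-.182,0,.0038]),"pitch",np.degrees(np.arcsin(M[2,0])))
cv2.imwrite("pics/t3.png",cv2.resize(arm.get_image("top")[190:300,340:500,::-1],None,fx=4,fy=4,interpolation=cv2.INTER_CUBIC))
```

```text
[0.622 0.023 0.105] [ 0.49   0.683 -0.679  1.662  0.136  0.909 -0.116] [-0.018  0.079 -0.477] 49.99440371990204
tip bottom pred [ 0.628 -0.15   0.047] pitch 17.214042223230877
```

View pics/t3.png

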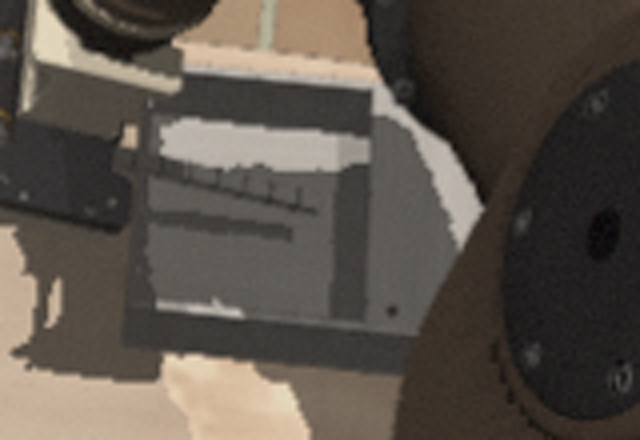

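The tip is visible inside the mouth at (318,211), clear of the cover edge at x≈370. Next I'll lift straight up.

>>> send_rows:
  increments:
    - [0,[1.0,0,-3.0],[0,0,0]]
    - [0,[1.2,0,-3.8],[0,0,0]]
    - [0,[1.2,0,-3.8],[0,0,0]]
    - [0,[0,0,0],[0,0,0]]

```text
clock: 7.75
position: [0.6249, 0.021, 0.2207]
ee_rot: [-2.03, -2.093, -0.314]
force: [-0.1, 0.0, -0.4]
width: 0.147
gripper_force: 50.0
```

```bash
cat > go.py <<'E'
from cell import arm
from h import *
np.set_printoptions(precision=3,suppress=True)
s=arm.observe();R=Ro.from_rotvec(s["ee_rot"]);tip=np.array([-.182,0,-.0012])
print(s["position"],s["joints"],"tip",s["position"]+R.apply(tip))
pit=np.radians(38);c,n=np.cos(np.radians(91.7)),np.sin(np.radians(91.7))
y=np.array([n,-c,0]);x=np.array([c*np.cos(pit),n*np.cos(pit),np.sin(pit)]);M=np.c_[x,y,np.cross(x,y)]
for z in(.13,.088):
    T=np.array([.609,.185,z])-M@tip;print(z,T,*togo(s,T,np.radians(91.7),pit), "world d",(T-s["position"])*100)
E
python3 go.py
```

```text
[0.625 0.021 0.221] [ 0.518  0.568 -0.721  1.54   0.072  1.122 -0.113] tip [ 0.63  -0.153  0.168]
0.13 [0.605 0.329 0.241] [30.086 -1.087  7.144] [0.007 0.364 0.003] world d [-2.014 30.809  2.036]
0.088 [0.605 0.329 0.199] [28.848 -1.119 11.157] [0.007 0.364 0.003] world d [-2.014 30.809 -2.164]
```

>>> send_rows:
  increments:
    - [0,[3.0,-0.1,0.7],[0,0,0]]
    - [0,[3.8,-0.14,0.9],[0,0,0]]
    - [0,[3.8,-0.14,0.9],[0,0,0]]
    - [0,[3.8,-0.14,0.9],[0,0,0]]
    - [0,[3.8,-0.14,0.9],[0,0,0]]

```text
clock: 8.25
position: [0.6095, 0.2075, 0.227]
ee_rot: [-2.028, -2.088, -0.303]
force: [0.4, 0.4, -0.7]
width: 0.151
gripper_force: 50.0
```

>>> send_rows:
  increments:
    - [0,[3.8,-0.14,0.9],[0,0,0]]
    - [0,[3.8,-0.14,0.9],[0,0,0]]
    - [0,[2.8,-0.1,0.7],[0,0,0]]
    - [0,[1.5,-0.1,0.3],[0,0,0]]
    - [0,[0,0,0],[0,0,0]]

```text
clock: 8.75
position: [0.6001, 0.3309, 0.236]
ee_rot: [-2.022, -2.091, -0.304]
force: [0.3, -0.4, -1.3]
width: 0.151
gripper_force: 50.0
```

>>> send_rows:
  increments:
    - [0,[0,0,0],[0,0.07,0]]
    - [0,[0,0,0],[0,0.09,0]]
    - [0,[0,0,0],[0,0.09,0]]
    - [0,[0,0,0],[0,0.09,0]]
    - [0,[0,0,0],[0,0.02,0]]

```text
clock: 9.25
position: [0.6031, 0.3229, 0.2332]
ee_rot: [-1.818, -1.858, -0.617]
force: [-0.4, -1.0, -1.3]
width: 0.146
gripper_force: 50.0
```

```bash
python3 go.py
```

```text
[0.603 0.323 0.233] [ 0.34   0.663 -0.923  1.625 -0.131  0.816 -0.297] tip [0.606 0.178 0.123]
0.13 [0.605 0.329 0.241] [ 0.974  0.17  -0.248] [ 0.001  0.004 -0.007] world d [0.159 0.622 0.792]
0.088 [0.605 0.329 0.199] [-1.597  0.187  3.073] [ 0.001  0.004 -0.007] world d [ 0.159  0.622 -3.408]
```

>>> send_rows:
  increments:
    - [0,[-0.8,0.1,1.5],[0,0,0]]
    - [0,[-0.8,0.1,1.6],[0,0,0]]
    - [0,[0,0,0],[0,0,0]]
    - [0,[0,0,0],[0,0,0]]
    - [0,[0,0,0],[0,0,0]]

```text
clock: 9.75
position: [0.6033, 0.3357, 0.2032]
ee_rot: [-1.809, -1.866, -0.62]
force: [0.7, -0.2, -1.1]
width: 0.146
gripper_force: 50.0
```

```bash
python3 go.py
python3 - <<'E'
from cell import arm
import cv2,numpy as np
a=arm.get_image("side")[180:420,180:420,::-1];b=arm.get_image("top")[130:290,130:350,::-1]
cv2.imwrite("pics/f.png",np.hstack([cv2.resize(a,(400,400)),cv2.resize(b,(400,291)) if 0 else cv2.copyMakeBorder(cv2.resize(b,(400,291)),0,109,0,0,0)]))
E
```

```text
[0.603 0.336 0.203] [ 0.31   0.699 -0.909  1.649 -0.113  0.755 -0.291] tip [0.608 0.191 0.093]
0.13 [0.605 0.329 0.241] [ 1.793  0.128 -3.402] [-0.     0.004  0.001] world d [ 0.147 -0.664  3.787]
0.088 [0.605 0.329 0.199] [-0.781  0.126 -0.083] [-0.     0.004  0.001] world d [ 0.147 -0.664 -0.413]
```

View pics/f.png

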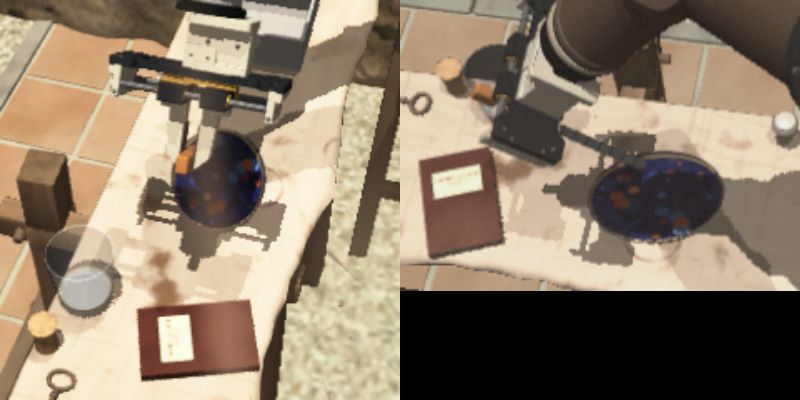

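The side view shows the stick held with its handle up and the tip over the tray. In the top view the tip is at about (262,217), and the bystanders look unmoved. I'll check that tip pixel against the predicted tip position.

Run:
```python
from cell import arm
from h import *
t=arm.camera_params("top")
print(proj(t,np.array([.608,.191,.093])),plane(t,(262,217),.093),proj(t,np.array([.607,.12,.093])))
```

```text
[264.16006992 220.357069  ] [0.61543681 0.19727076 0.093     ] [296.33310935 224.93616717]
```

>>> send_rows:
  increments:
    - [0,[-0.6,0.1,0],[0,0,0]]
    - [0,[0,0,0],[0,0,0]]
    - [0,[0,0,0],[0,0,0]]
    - [0,[0,0,0],[0,0,0]]
    - [0,[0,0,0],[0,0,0]]

```text
clock: 10.35
position: [0.6039, 0.3311, 0.1985]
ee_rot: [-1.809, -1.866, -0.619]
force: [-0.3, 0.2, -0.7]
width: 0.15
gripper_force: 50.0
```

The tip matches the prediction to within 1 cm, and the arm is at rest, so I'm handing in.

```bash
python3 -c "
from cell import arm
print(abs(arm.observe()['dq']).max(),arm.sign_off())"
```

```text
the job is handed in; nothing more can be done
0.0014133739966820625 None
```

I drew the dipstick out tilted through the trough's mouth and handed in with it at rest in the gripper, tip about 8 cm above the middle of the tray and sloping about 38°; the sign-off returned no verdict.

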